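# Tuck the spectacle box flap under its lip

### The arm

A 6-joint arm with a two-finger parallel gripper is mounted at the origin on a cart in front of the work surface, level with it; the furniture and walls round the work are solid. World frame = base frame: x ahead of the robot, y to its left, z up, the work surface at z = 0. Lengths are in m, angles in degrees, forces in N, time in s.
With the tool pointing down it reaches from about 0.275 to 0.825 m from the base axis. Payload 5.2 kg.
Tool frame: the origin (TCP) lies midway between the tips of the shut fingers; the grasp point (between the pads) lies 19 mm behind it; z points along the fingers, y is the line along which they close (so a half turn about z gives the same grasp; the last joint's range is limited). The gripper opens to 93 mm and grips with 3 to 60 N. Pads are 15 mm wide; open, the fingers measure 128 mm over their backs; the gripper's body (75 mm by 188 mm) begins 65 mm behind the grasp point.
Start: joints at [-84.099, 14.817, 87.949, -0, 77.235, -11.62], TCP at [0.166, -0.524, 0.219] pointing down, gripper open.
Joint ranges: [-179.93, 179.93], [-52.35, 119.4], [10.71, 147.94], [-69.91, 249.91], [12.55, 155.21], [-178.61, 178.61]. Speed limits (degrees/s): [147.25, 147.25, 180, 180, 180, 180].

### API

Orientations are given as [roll, pitch, yaw] about the fixed x, y, z axes, in that order (R = Rz(yaw) Ry(pitch) Rx(roll)).
In Python, from bench import bot gives the robot as it stands.
- The arm moves only by the shell command python3 -m crank 'ROWS' [FORCE]. ROWS is a JSON object of lists of equal length, an entry for each row: "xyz": the shift along the tool's x, y, z each as a share of 0.4 m, from -1 to 1, a list of three; "dr": the turn, a rotation vector about the tool's x, y, z each as a share of 2 pi rad, from -1 to 1, a list of three; "gripper": the closure, from 0 (fully open) to 1 (shut). A call has 1 to 12 rows; each row shifts and turns the commanded pose from where the row before left it, along the tool's axes as they then stand; what a row does not reach is not made up. A row lasts 1/10 s, in which the tool goes at most 50 mm and 8.59 degrees, less where a joint would pass 70% of its speed; a pose out of reach is approached as far as the arm can. A call with a number of a shift or a turn outside -1 to 1 is refused whole. A call with a gripper value outside its range is refused whole. The fingers move at their own pace and stop on an object; FORCE is the grip in N (left out, the last holds). Time passes only in rows, so rows that do not move let the fingers close. It gives the time, the measured TCP pose, the force, the opening and the grip force at its end, in the units of the state.
- bot.get_state(): the state, without advancing time (a new reading comes with each control period).
- bot.snapshot(name): name is "side" or "top"; returns the picture (420x560x3 uint8, blue, green, red); there is no depth.
- bot.get_calibration(name): a dict with "fx", "fy", "cx", "cy" (pixels), "camera_from_world" (4x4, takes a point from world to camera coordinates). Camera axes: x right, y up, looking along -z (the intrinsics and any distortion apply to the point x, -y, -z); pixel columns grow to the right and rows downward; lengths in m; the calibration is good to about 2 mm. A picture is of the moment at which its call begins. get_calibration takes no time and is no camera call.
- bot.job_done(): hands the job in; it is judged then, once.
The state is a dict: "time_s": time; "qpos": joint angles; "dq": joint speeds; "joint_torque": joint torques, N m; "eef_pos": TCP position; "orientation": TCP orientation; "ft_force": force on the tool from outside, world axes, zero at the start; "torque": the same for the moment, N m; "gripper_width": finger opening in m; "finger_force": force on a finger pad.
Only numpy, scipy, OpenCV 4.12 (cv2) and the standard library are available. Lean on these libraries where they do the work, as an engineer would, in place of code of your own. Each camera call takes 0.05 s, during which the arm holds its last target. There are 200 camera calls.

### The job

Close the spectacle box on the table: with the fingertips only, gently fold its sprung white flap over onto the box, and while holding it down push it along by its ridge, fully home, so that its edge is tucked beneath the metal retaining lip and stays there when you let go. Do not pinch or lift anything, do not shove the box along the table, and leave the glue bottle, tape roll, screwdriver and dispenser where they are.

Things in the scene. Friction and masses are not known exactly. Their poses are not given: they have to be found in the camera images.
- case: open grey spectacle box, 170 x 130 mm, 58 mm high, 0.9 kg, standing loose, folded spectacles fixed inside below its rim. Origin: centre of its underside; z up. The flap's hinge lies along its -y rim, the aluminium retaining lip along its +y rim: the flap folds over towards +y of the box. A sideways push of more than about 5 N makes the box slip on the table
- flap (a joint): angle (rad) of the flap, a stiff white panel 150 mm wide (along the box's x), 3 mm thick, reaching 98 mm from its hinge axis. 0: flat on the box, upper face 62 mm above the table; 1.57: upright; 2.3: limit, leaning back outside. Starts at 1.6 to 2.1. A spring pushes it open when let go (about 1.5 N at the ridge to hold it at 0); kept shut by the lip it rests at about 0.04
- runner (a joint): shift (m) of the flap's hinge pin in its slots, along +y of the box. 0 (start): out; 0.018: home, edge 10 mm under the lip. At 0 the flap's edge swings down just clear (2 to 3 mm) of the lip's mouth; shifted before the flap is down, the edge lands on the lip instead. Takes about 2.5 N to slide, stays where it is left
- hinge_mid (a point): middle of the flap's hinge axis, 60.5 mm above the table; it lies 60 mm from the box's origin towards -y when the runner is at 0 and moves with the runner
- ridge_foot (a point): foot of the flap's ridge, middle, hinge side: push here towards the lip. The ridge is a straight aluminium bar on the flap's outer (when shut: upper) face, 90 mm long along x, 5 mm thick, 8.5 mm proud, from 63.5 (this point) to 68.5 mm from the hinge axis. Between hinge and ridge the face is smooth and free for a fingertip
- flap_edge (a point): middle of the free edge of the flap, 98 mm from the hinge axis, halfway through its 3 mm
- lip_mouth (a point): middle of the lip's underside at its inner end, 65.5 mm above the table, 46 mm from the box's origin towards +y. The lip is a strip 130 mm long along x, its underside 65.5 and its top 68.5 mm high, overhanging from y = +65 to +46 mm of the box; from there its mouth flares upward, to y = +39.5 mm and 72.5 mm high
- glue_bottle: small glue bottle with red nozzle, 27 mm across, 80 mm high, bystander; origin at the centre of its foot
- tape_roll: roll of tape lying flat, 96 mm across, 24 mm high, bystander; origin at the centre of its underside
- pin_driver: small screwdriver with red barrel lying flat, 112 mm long, 13 mm thick, bystander; origin at the centre of its underside
- dispenser: dark solvent dispenser with a loop on top, 53 x 60 mm, 129 mm high, bystander; origin at the centre of its foot

How it is judged (in metres and radians):
On the way, in this order (a step that is already met when the one before it is completed fails the run):
1. the flap is folded down over the box (value of joint flap below 0.15 rad), for 0.1 s.
2. the flap is pushed home with its edge beneath the lip (value of joint flap below 0.07 rad and value of joint runner above 0.013 m), for 0.2 s.
At the end, for the whole second after the job is handed in: The flap is let go and stays shut (angle under 0.07 rad) with the runner at least 13 mm along its 18 mm, so that its edge lies at least 4 mm beneath the lip; the box stands flat, at rest, within 40 mm of where it stood (all of step 2 and y of flap_edge in the frame of lip_mouth above 0.004 m and z of flap_edge in the frame of lip_mouth below 0 m and distance of case from where it was at the start of the episode below 0.04 m and angle between case's own z axis and vertical below 0.05 rad and linear speed of case below 0.01 m/s); the robot touches nothing.
It fails at once if the box is shoved along the table (more than 40 mm), lifted or tipped (distance of case from where it was at the start of the episode above 0.04 m or height (world z) of case above 0.012 m or angle between case's own z axis and vertical above 0.15 rad).
It fails at once if a bystander is moved more than 20 mm or lifted (distance of any of glue_bottle, tape_roll, pin_driver, dispenser from where it was at the start of the episode above 0.02 m).
It fails at once if the flap is pinched in the grip or pressed hard (contact force between the fingers and flap above 35 N).
It also fails if it takes over 40 s, if anything falls off the work surface, if the arm or the gripper's body presses on something with over 40 N, if the wrist force passes 120 N, or if a joint passes its speed limit or range.

## Working session

There is one attempt and no reset: what is moved stays moved. The work goes in short steps, Python scripts to look and compute and a shell command to move; the robot and the scene stay as the last step left them, time stands still between calls to the robot, and variables do not carry over. Pictures are saved under pics/ and viewed, at most 10 in all, crops included, and the job is handed in when it is done.

```bash
mkdir -p pics; python3 - <<'E'
from bench import bot
import cv2
for n in("side","top"):
    cv2.imwrite(f"pics/{n}0.png",bot.snapshot(n)); print(n,bot.get_calibration(n))
s=bot.get_state();print(s)
E
```

```text
side {'fx': 454.22894299796366, 'fy': 454.22894299796366, 'cx': 280.0476399219075, 'cy': 200.70897133076753, 'camera_from_world': array([[-0.86057302, -0.50928597,  0.00647181,  0.5017496 ],
       [ 0.3070036 , -0.50854098,  0.80444693, -0.1455539 ],
       [-0.40640235,  0.69427219,  0.59398927, -0.95951535],
       [ 0.        ,  0.        ,  0.        ,  1.        ]])}
top {'fx': 390.7781438095701, 'fy': 390.7781438095701, 'cx': 276.07712017975, 'cy': 203.17406542877472, 'camera_from_world': array([[ 0.00560876, -0.99997277,  0.00479651,  0.12909477],
       [ 0.99336451,  0.00612256,  0.11484539, -0.51461317],
       [-0.11487163,  0.00412054,  0.9933718 , -0.90731139],
       [ 0.        ,  0.        ,  0.        ,  1.        ]])}
{'time_s': 0.1, 'qpos': array([-8.40992460e+01,  1.48570840e+01,  8.80038695e+01, -2.14636437e-04,
        7.72336732e+01, -1.16191858e+01]), 'dq': array([-0.04577226, -0.17229878, -0.01789599, -0.04217947, -0.00747172,
       -0.08328044]), 'joint_torque': array([ 1.31417983e-03, -4.38214231e+01, -2.84642851e+01,  7.20124366e-02,
        3.62888072e-02, -5.38596862e-05]), 'eef_pos': array([ 0.16554516, -0.52399227,  0.21788861]), 'orientation': array([-1.79907270e+02, -1.88534010e-02,  1.75199722e+01]), 'ft_force': array([-0.1027207 , -1.2547971 ,  0.59766557]), 'torque': array([-0.06118445,  0.03317522, -0.05970711]), 'finger_force': 0.0, 'gripper_width': 0.09273711072503468}
```

View pics/side0.png

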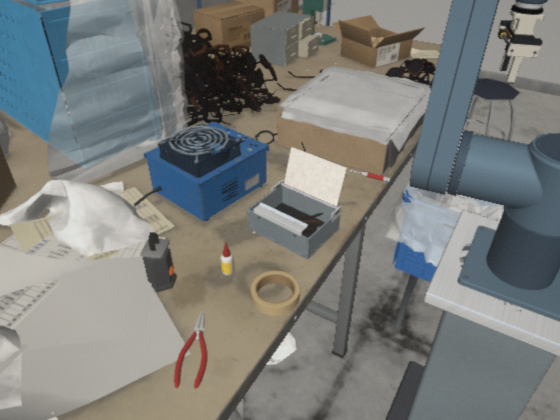

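View pics/top0.png

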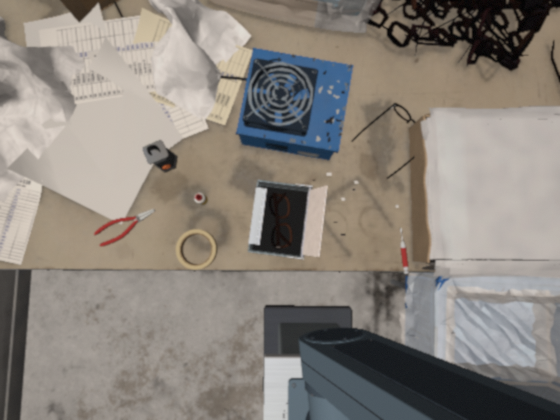

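Side: open box around (295,215), flap standing at (315,175), screwdriver at (375,176). Top: box at (280,220), lip to the left (world +y), flap to the right (-y). I'll enlarge both for corners.

```bash
python3 - <<'E'
import cv2,numpy as np
a=cv2.imread("pics/top0.png")[165:275,230:345]; b=cv2.imread("pics/side0.png")[140:260,235:355]
f=lambda i:cv2.resize(i,None,fx=5,fy=5,interpolation=cv2.INTER_CUBIC)
a=cv2.resize(a,(400*115//115,int(110*400/115)),interpolation=cv2.INTER_CUBIC);b=cv2.resize(b,(400,400),interpolation=cv2.INTER_CUBIC)
c=np.zeros((400,800,3),np.uint8);c[:a.shape[0],:400]=a;c[:,400:]=b
cv2.imwrite("pics/crop.png",c)
E
```

```text
(no output)
```

View pics/crop.png

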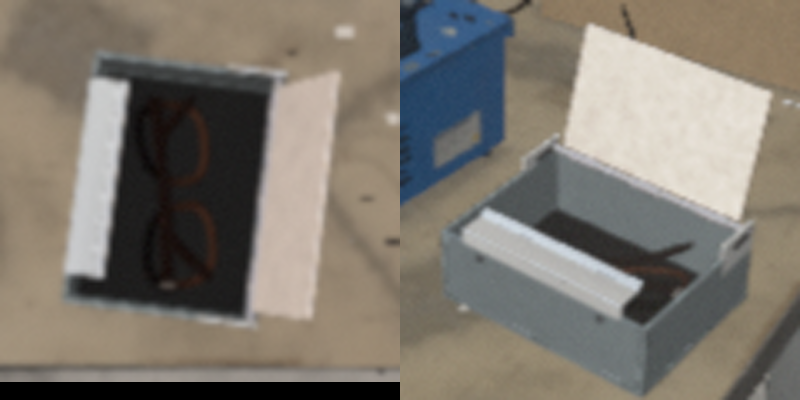

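```bash
cat >h.py <<'E'
import numpy as np
from bench import bot
from scipy.optimize import least_squares
def proj(n,P):
    c=bot.get_calibration(n);T=c["camera_from_world"];q=np.atleast_2d(P)@T[:3,:3].T+T[:3,3]
    return np.c_[c["cx"]+c["fx"]*q[:,0]/-q[:,2],c["cy"]-c["fy"]*q[:,1]/-q[:,2]]
def ray(n,px,z):
    f=lambda p:(proj(n,[p[0],p[1],z])[0]-px)
    return least_squares(f,[.45,0]).x
E
python3 - <<'E'
from h import *
T=[((85,65,58),(97,55)),((85,-65,58),(283,72)),((-85,-65,58),(252,325)),((-85,65,58),(65,298)),((65,39.5,72.5),(130,83)),((-65,39.5,72.5),(104,278)),('+',(338,72)),('-',(312,320))]
S=[((65,39.5,72.5),(485,210)),((-65,39.5,72.5),(643,285)),('+',(590,24)),('-',(770,93)),((-85,65,0),(640,393)),((85,65,0),(445,295))]
def res(p):
    c,s=np.cos(p[2]),np.sin(p[2]);r=[]
    for n,L in(("top",T),("side",S)):
        P=[]
        for k,_ in L:
            if isinstance(k,str): k=((75 if k=='+' else -75),-60+98*np.cos(p[3]),60.5+98*np.sin(p[3]))
            x,y,z=np.array(k)/1e3
            P.append([p[0]+c*x-s*y,p[1]+s*x+c*y,z])
        q=np.array([l[1] for l in L],float)
        q=q/3.478+[230,165] if n=="top" else (q-[400,0])/3.3333+[235,140]
        r.append(proj(n,np.array(P))-q)
    return np.vstack(r).ravel()
o=least_squares(res,[.47,.12,-.13,1.9],loss="soft_l1");p=o.x
print(p,np.degrees(p[2]));print(res(p).reshape(-1,2).round(1).tolist())
print("glue",ray("top",(199,198),.08),"tape",ray("top",(196,249),.02),"drv",ray("top",(404,255),.01),"disp",ray("top",(158,155),.1),"fanbox near edge",ray("top",(240,145),.1),ray("top",(330,155),.1))
c,s=np.cos(p[2]),np.sin(p[2])
for y in(-60,-110,-130,40): print(y,p[0]-s*y/1e3,p[1]+c*y/1e3)
E
```

```text
[ 0.47364632  0.12341402 -0.11825487  1.87451591] -6.775504925969056
[[-1.2, -1.2], [0.5, 0.7], [1.0, 0.9], [-1.6, 1.6], [-1.1, -0.5], [-0.9, -0.0], [0.1, -0.4], [-0.4, 0.3], [0.2, -2.6], [0.1, -2.8], [-0.5, -1.8], [0.7, -1.6], [0.5, 0.3], [-0.7, -1.2]]
glue [0.51871991 0.30718293] tape [0.40366896 0.32254568] drv [ 0.39207013 -0.17740604] disp [0.61283993 0.3979351 ] fanbox near edge [0.63708716 0.21442151] [0.61545467 0.01178671]
-60 0.46656755294628 0.06383306154072282
-110 0.4606685806867623 0.014182259671252057
-130 0.4583089917829552 -0.005678061076536234
40 0.47836549746531537 0.16313466527966433
```

```bash
python3 -m crank '{"xyz":[[0,0,0],[0,0,0],[0,0,0],[0,0,0],[0,0,0],[0,0,0],[0,0,0],[0,0,0],[0,0,0]],"dr":[[0,0,-0.0228],[0,0,-0.0228],[0,0,-0.0228],[0,0,-0.0228],[0,0,-0.0228],[0,0,-0.0228],[0,0,-0.0228],[0,0,-0.0228],[0,0,0]],"gripper":[1,1,1,1,1,1,1,1,1]}' 10
python3 -m crank '{"xyz":[[0.11,0.048,0],[0.11,0.048,0],[0.11,0.048,0],[0.11,0.048,0],[0.11,0.048,0],[0.11,0.048,0],[0.11,0.048,0],[0.11,0.048,0],[0.11,0.048,0],[0.11,0.048,0],[0.11,0.048,0],[0.11,0.048,0]],"dr":[[0,0,0],[0,0,0],[0,0,0],[0,0,0],[0,0,0],[0,0,0],[0,0,0],[0,0,0],[0,0,0],[0,0,0],[0,0,0],[0,0,0]],"gripper":[1,1,1,1,1,1,1,1,1,1,1,1]}'
```

```text
time_s: 1.0
eef_pos: [0.1656, -0.5242, 0.2182]
orientation: [-180.0, -0.1, 83.3]
ft_force: [-0.9, 0.1, -0.0]
gripper_width: 0.0258
finger_force: 0.0
time_s: 2.2
eef_pos: [0.4576, -0.0256, 0.2188]
orientation: [180.0, 0.0, 82.9]
ft_force: [0.9, -1.0, -0.1]
gripper_width: 0.0007
finger_force: 0.0
```

```bash
cat >>h.py <<'E'
B=np.array([.47365,.12341]);YW=np.radians(-6.776);H=np.array([-.060,.0605])
def tip():
    s=bot.get_state();e=s["eef_pos"];c,n=np.cos(YW),np.sin(YW);d=e[:2]-B
    return np.array([c*d[0]+n*d[1],-n*d[0]+c*d[1],e[2]]),s
def wp(a,t,d=.050):
    n=np.array([-np.sin(a),np.cos(a)]);return H+d*np.array([np.cos(a),np.sin(a)])+(.0015+.0075*abs(np.sin(a-t)))*n
def plan(y,z,t,A,Ts,d=.050):
    for a,T in zip(A,Ts):
        a,T=np.radians([a,T]);w=wp(a,T,d);v=w-[y,z]
        print(f"{np.degrees(a):.0f}/{np.degrees(T):.0f} [{(v[0]*np.cos(t)+v[1]*np.sin(t))/.4:.4f},0,{(v[0]*np.sin(t)-v[1]*np.cos(t))/.4:.4f}] dr {(T-t)/2/np.pi:.4f}", (w*1e3).round(1))
        y,z=w;t=T
E
python3 - <<'E'
from h import *
p,s=tip();print(p,s["orientation"])
t=np.radians(20)
y,z=-.130,.112
# pre-position: go down vertical to (y,z), then tilt in place
print("down rows: x",(y-p[1])/.4," z",(p[2]-z)/.4, "y",-p[0]/.4)
plan(y,z,t,[115,108,101,94,87,80,73,66,59,52,45,38,31,24,18,13,9,6],[20]*8+[19,18,16,14,11,8,5,3,1,0])
E
```

```text
[ 0.00167044 -0.14981382  0.21875401] [1.79975363e+02 1.00645640e-02 8.29364446e+01]
down rows: x 0.04953454886028774  z 0.26688502522530355 y -0.004176102319281465
115/20 [0.0872,0,0.0583] dr 0.0000 [-89.3 102. ]
108/20 [0.0151,0,-0.0031] dr 0.0000 [-84.  105.3]
101/20 [0.0157,0,-0.0012] dr 0.0000 [-78.3 107.9]
94/20 [0.0160,0,0.0008] dr 0.0000 [-72.2 109.8]
87/20 [0.0160,0,0.0029] dr 0.0000 [-65.8 110.9]
80/20 [0.0157,0,0.0050] dr 0.0000 [-59.2 111.1]
73/20 [0.0151,0,0.0071] dr 0.0000 [-52.5 110.5]
66/20 [0.0142,0,0.0092] dr 0.0000 [-46. 109.]
59/19 [0.0128,0,0.0109] dr -0.0028 [-39.7 106.6]
52/18 [0.0115,0,0.0124] dr -0.0028 [-33.7 103.4]
45/16 [0.0099,0,0.0135] dr -0.0056 [-28.3  99.5]
38/14 [0.0085,0,0.0145] dr -0.0056 [-23.4  94.9]
31/11 [0.0070,0,0.0150] dr -0.0083 [-19.2  89.7]
24/8 [0.0058,0,0.0155] dr -0.0083 [-15.8  84.1]
18/5 [0.0040,0,0.0135] dr -0.0083 [-13.4  79. ]
13/3 [0.0028,0,0.0115] dr -0.0056 [-11.9  74.5]
9/1 [0.0018,0,0.0092] dr -0.0056 [-11.   70.8]
6/0 [0.0011,0,0.0071] dr -0.0028 [-10.5  68. ]
```

```bash
python3 -m crank '{"xyz":[[0.0125,-0.001,0.067],[0.0125,-0.001,0.067],[0.0125,-0.001,0.067],[0.0125,-0.001,0.067],[0,0,0],[0,0,0],[0,0,0],[0,0,0],[0,0,0]],"dr":[[0,0,0],[0,0,0],[0,0,0],[0,0,0],[0,0.0185,0],[0,0.0185,0],[0,0.0185,0],[0,0,0],[0,0,0]],"gripper":[1,1,1,1,1,1,1,1,1]}'
python3 - <<'E'
from h import *
import cv2
p,s=tip();print(p,s["orientation"],s["ft_force"],s["torque"])
cv2.imwrite("pics/side1.png",bot.snapshot("side"))
plan(p[1],p[2],np.radians(20),[115],[20])
E
```

```text
time_s: 3.1
eef_pos: [0.4575, -0.0083, 0.111]
orientation: [-179.9, -19.9, 82.9]
ft_force: [-0.5, -1.0, -0.9]
gripper_width: 0.0002
finger_force: 0.0
[-0.00048115 -0.13272159  0.11101763] [-179.85847614  -19.89472836   82.8594433 ] [-0.51889746 -0.96012366 -0.85050707] [-0.18855792  0.01893286 -0.04424759]
115/20 [0.0944,0,0.0583] dr 0.0000 [-89.3 102. ]
```

View pics/side1.png

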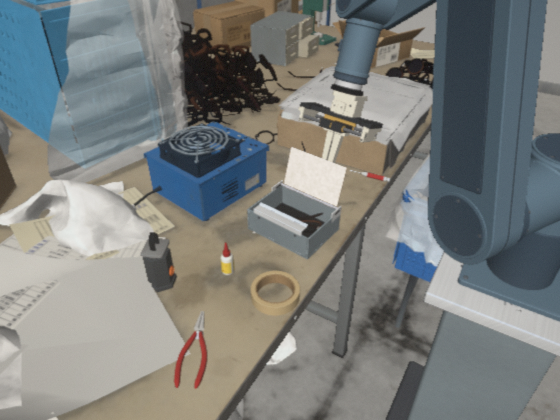

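The picture shows the shut fingers tilted behind the upright flap at about (330,145), clear of the fan box and screwdriver.

```bash
python3 -m crank '{"xyz":[[0.0236,0,0.0146],[0.0236,0,0.0146],[0.0236,0,0.0146],[0.0236,0,0.0146],[0.0075,0,-0.0015],[0.0075,0,-0.0015],[0.008,0,-0.0005],[0.008,0,-0.0005],[0.008,0,0.0005],[0.008,0,0.0005],[0.008,0,0.0015],[0.008,0,0.0015]],"dr":[[0,0,0],[0,0,0],[0,0,0],[0,0,0],[0,0,0],[0,0,0],[0,0,0],[0,0,0],[0,0,0],[0,0,0],[0,0,0],[0,0,0]],"gripper":[1,1,1,1,1,1,1,1,1,1,1,1]}'
python3 - <<'E'
from h import *
import cv2
p,s=tip();print(p)
a,b=bot.snapshot("top")[165:275,230:345],bot.snapshot("side")[125:245,235:355]
c=np.hstack([cv2.resize(a,(400,400)),cv2.resize(b,(400,400))]);cv2.imwrite("pics/m.png",c)
plan(p[1],p[2],np.radians(20),[80,73,66,59,52,45,38,31,24,18,13,9,6],[20]*3+[19,18,16,14,11,8,5,3,1,0])
E
```

```text
time_s: 4.35
eef_pos: [0.4658, 0.0593, 0.111]
orientation: [180.0, -20.0, 83.2]
ft_force: [-0.2, -0.4, 0.5]
gripper_width: 0.0006
finger_force: 0.4
[-0.00019709 -0.06460186  0.11102567]
80/20 [0.0128,0,0.0044] dr 0.0000 [-59.2 111.1]
73/20 [0.0151,0,0.0071] dr 0.0000 [-52.5 110.5]
66/20 [0.0142,0,0.0092] dr 0.0000 [-46. 109.]
59/19 [0.0128,0,0.0109] dr -0.0028 [-39.7 106.6]
52/18 [0.0115,0,0.0124] dr -0.0028 [-33.7 103.4]
45/16 [0.0099,0,0.0135] dr -0.0056 [-28.3  99.5]
38/14 [0.0085,0,0.0145] dr -0.0056 [-23.4  94.9]
31/11 [0.0070,0,0.0150] dr -0.0083 [-19.2  89.7]
24/8 [0.0058,0,0.0155] dr -0.0083 [-15.8  84.1]
18/5 [0.0040,0,0.0135] dr -0.0083 [-13.4  79. ]
13/3 [0.0028,0,0.0115] dr -0.0056 [-11.9  74.5]
9/1 [0.0018,0,0.0092] dr -0.0056 [-11.   70.8]
6/0 [0.0011,0,0.0071] dr -0.0028 [-10.5  68. ]
```

View pics/m.png

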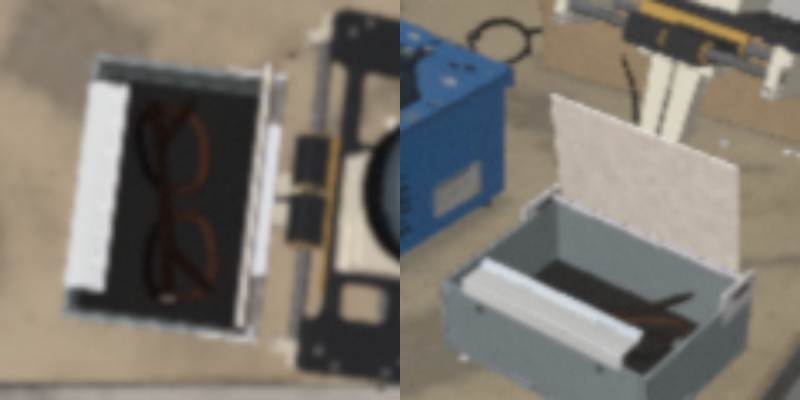

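The flap has been swung to about upright (top: edge at x≈255, nearly edge-on), box unmoved, plan matches. Continue.

```bash
python3 -m crank '{"xyz":[[0.0065,0,0.002],[0.0065,0,0.0022],[0.0075,0,0.0035],[0.0075,0,0.0035],[0.007,0,0.0046],[0.007,0,0.0046],[0.0064,0,0.0054],[0.0064,0,0.0054],[0.0058,0,0.0062],[0.0058,0,0.0062],[0.005,0,0.0068],[0.005,0,0.0068]],"dr":[[0,0,0],[0,0,0],[0,0,0],[0,0,0],[0,0,0],[0,0,0],[0,-0.0014,0],[0,-0.0014,0],[0,-0.0014,0],[0,-0.0014,0],[0,-0.0028,0],[0,-0.0028,0]],"gripper":[1,1,1,1,1,1,1,1,1,1,1,1]}'
python3 - <<'E'
from h import *
p,s=tip();print(p,s["orientation"])
plan(p[1],p[2],np.radians(-s["orientation"][1]),[38,31,24,18,13,9,6],[14,11,8,5,3,1,0])
E
```

```text
time_s: 5.65
eef_pos: [0.4702, 0.0954, 0.0995]
orientation: [180.0, -15.9, 83.2]
ft_force: [0.7, -0.7, 0.5]
gripper_width: 0.0003
finger_force: 0.4
[-0.00013744 -0.02823193  0.09945766] [179.98860296 -15.86448754  83.18034425]
38/14 [0.0085,0,0.0143] dr -0.0052 [-23.4  94.9]
31/11 [0.0070,0,0.0150] dr -0.0083 [-19.2  89.7]
24/8 [0.0058,0,0.0155] dr -0.0083 [-15.8  84.1]
18/5 [0.0040,0,0.0135] dr -0.0083 [-13.4  79. ]
13/3 [0.0028,0,0.0115] dr -0.0056 [-11.9  74.5]
9/1 [0.0018,0,0.0092] dr -0.0056 [-11.   70.8]
6/0 [0.0011,0,0.0071] dr -0.0028 [-10.5  68. ]
```

```bash
python3 -m crank '{"xyz":[[0.0043,0,0.0072],[0.0043,0,0.0072],[0.0035,0,0.0075],[0.0035,0,0.0075],[0.0029,0,0.0078],[0.0029,0,0.0078],[0.002,0,0.0068],[0.002,0,0.0068],[0.0014,0,0.0058],[0.0014,0,0.0058]],"dr":[[0,-0.0026,0],[0,-0.0026,0],[0,-0.0042,0],[0,-0.0042,0],[0,-0.0042,0],[0,-0.0042,0],[0,-0.0042,0],[0,-0.0042,0],[0,-0.0028,0],[0,-0.0028,0]],"gripper":[1,1,1,1,1,1,1,1,1,1]}'
python3 - <<'E'
from h import *
import cv2
p,s=tip();print(p,s["orientation"])
a,b=bot.snapshot("top")[165:275,230:345],bot.snapshot("side")[125:245,235:355]
c=np.hstack([cv2.resize(a,(400,400)),cv2.resize(b,(400,400))]);cv2.imwrite("pics/m2.png",c)
plan(p[1],p[2],np.radians(-s["orientation"][1]),[9,6,4,2,0],[1,0,0,0,0])
E
```

```text
time_s: 6.65
eef_pos: [0.4721, 0.1115, 0.0742]
orientation: [180.0, -2.9, 83.2]
ft_force: [-0.6, -0.6, 0.7]
gripper_width: 0.0005
finger_force: 0.5
[-0.0001592  -0.01198986  0.07419217] [179.98429702  -2.92949738  83.20279872]
9/1 [0.0020,0,0.0085] dr -0.0054 [-11.   70.8]
6/0 [0.0011,0,0.0071] dr -0.0028 [-10.5  68. ]
4/0 [0.0006,0,0.0050] dr 0.0000 [-10.3  66. ]
2/0 [0.0004,0,0.0050] dr 0.0000 [-10.1  64. ]
0/0 [0.0002,0,0.0050] dr 0.0000 [-10.  62.]
```

View pics/m2.png

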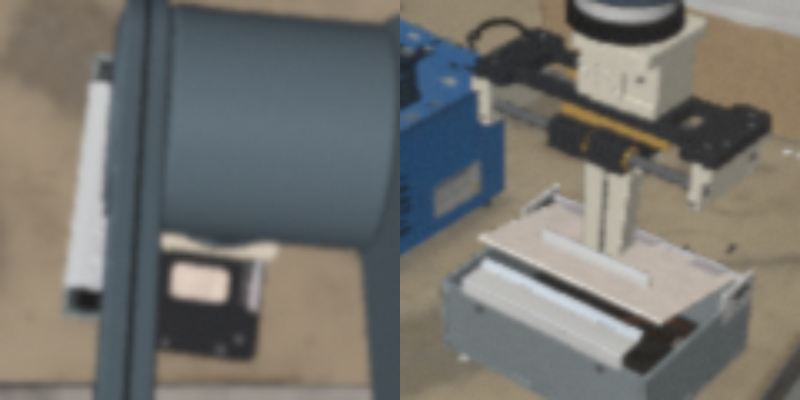

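The flap slopes down with its edge just short of the lip's mouth, fingers hinge-side of the ridge (side crop about (610,240)). Lower slowly.

```bash
python3 -m crank '{"xyz":[[0.001,0,0.0043],[0.001,0,0.0043],[0.0005,0,0.0036],[0.0005,0,0.0036],[0.0003,0,0.0025],[0.0003,0,0.0025],[0.0002,0,0.0025],[0.0002,0,0.0025],[0,0,0]],"dr":[[0,-0.0027,0],[0,-0.0027,0],[0,-0.0014,0],[0,-0.0014,0],[0,0,0],[0,0,0],[0,0,0],[0,0,0],[0,0,0]],"gripper":[1,1,1,1,1,1,1,1,1]}'
python3 -m crank '{"xyz":[[0,0,0.0015],[0,0,0.0015],[0,0,0]],"dr":[[0,0,0],[0,0,0],[0,0,0]],"gripper":[1,1,1]}'
```

```text
time_s: 7.65
eef_pos: [0.4722, 0.113, 0.0639]
orientation: [-180.0, -0.0, 83.2]
ft_force: [-0.2, 0.9, 0.7]
gripper_width: 0.0004
finger_force: 0.3
time_s: 7.95
eef_pos: [0.4722, 0.113, 0.0627]
orientation: [-180.0, -0.0, 83.2]
ft_force: [-0.3, 0.5, -0.0]
gripper_width: 0.0001
finger_force: 0.4
```

```bash
python3 -m crank '{"xyz":[[0,0,0.0015],[0,0,0.001],[0,0,0]],"dr":[[0,0,0],[0,0,0],[0,0,0]],"gripper":[1,1,1]}'
python3 - <<'E'
from h import *
import cv2
p,s=tip();print(p,s["ft_force"])
b=bot.snapshot("side")[145:235,235:355]
cv2.imwrite("pics/m3.png",cv2.resize(b,(800,600),interpolation=cv2.INTER_CUBIC))
E
```

```text
time_s: 8.25
eef_pos: [0.4723, 0.113, 0.062]
orientation: [180.0, -0.0, 83.2]
ft_force: [-0.6, 0.3, 3.6]
gripper_width: 0.0008
finger_force: 1.9
[-0.00013199 -0.01046136  0.06198598] [-0.58006477  0.27025193  3.57941127]
```

View pics/m3.png

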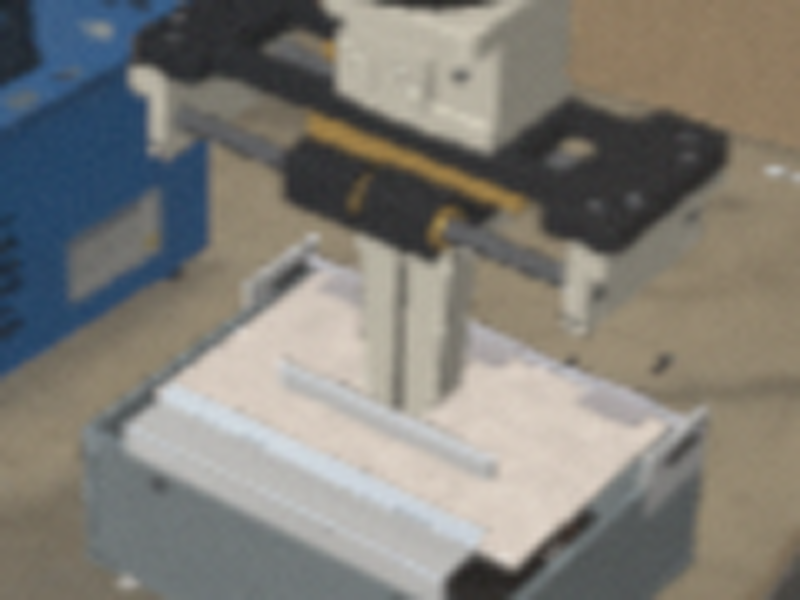

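The flap lies flat, its edge at the lip's mouth; fingers sit just behind the ridge foot. Now push along, watching force.

```bash
python3 -m crank '{"xyz":[[0.005,0,0],[0.005,0,0],[0.005,0,0],[0.005,0,0],[0.005,0,0],[0.005,0,0]],"dr":[[0,0,0],[0,0,0],[0,0,0],[0,0,0],[0,0,0],[0,0,0]],"gripper":[1,1,1,1,1,1]}'
python3 -m crank '{"xyz":[[0.005,0,0],[0.005,0,0],[0.005,0,0]],"dr":[[0,0,0],[0,0,0],[0,0,0]],"gripper":[1,1,1]}'
```

```text
time_s: 8.9
eef_pos: [0.4737, 0.1249, 0.0619]
orientation: [180.0, -0.0, 83.2]
ft_force: [-1.5, -3.0, 5.2]
gripper_width: 0.0006
finger_force: 2.6
time_s: 9.2
eef_pos: [0.4744, 0.1309, 0.0619]
orientation: [180.0, -0.0, 83.2]
ft_force: [-1.4, -2.7, 5.6]
gripper_width: 0.001
finger_force: 2.6
```

```bash
python3 -m crank '{"xyz":[[0.005,0,0],[0.005,0,0]],"dr":[[0,0,0],[0,0,0]],"gripper":[1,1]}'
python3 -m crank '{"xyz":[[0.0025,0,0],[0.0025,0,0]],"dr":[[0,0,0],[0,0,0]],"gripper":[1,1]}'
python3 - <<'E'
from h import *
import cv2
p,s=tip();print(p,s["ft_force"])
b=bot.snapshot("side")[145:235,235:355]
cv2.imwrite("pics/m4.png",cv2.resize(b,(800,600),interpolation=cv2.INTER_CUBIC))
E
```

```text
time_s: 9.4
eef_pos: [0.4751, 0.1347, 0.0619]
orientation: [180.0, -0.0, 83.2]
ft_force: [-0.0, -4.1, 4.6]
gripper_width: 0.0005
finger_force: 2.2
time_s: 9.6
eef_pos: [0.4753, 0.1364, 0.0618]
orientation: [180.0, 0.0, 83.2]
ft_force: [-0.6, -8.1, 4.4]
gripper_width: 0.0003
finger_force: 4.3
[5.50071573e-05 1.31270706e-02 6.18460267e-02] [-0.58537793 -8.05687795  4.3643697 ]
```

View pics/m4.png

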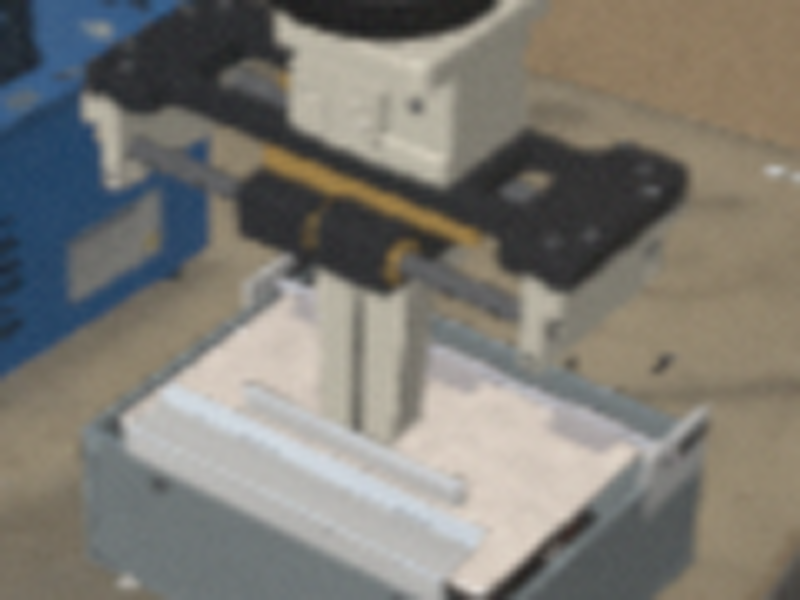

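The ridge moved towards the lip by about the full stroke, a gap opened at the hinge slot and the force climbed to 8 N: runner against its stop, edge beneath the lip. Ease off and rise.

```bash
python3 -m crank '{"xyz":[[-0.003,0,-0.0015],[-0.0025,0,-0.005],[-0.0025,0,-0.01],[0,0,-0.02],[0,0,-0.05],[0,0,-0.08],[0,0,-0.08],[0,0,-0.08],[0,0,0],[0,0,0]],"dr":[[0,0,0],[0,0,0],[0,0,0],[0,0,0],[0,0,0],[0,0,0],[0,0,0],[0,0,0],[0,0,0],[0,0,0]],"gripper":[1,1,1,1,1,1,1,1,1,1]}'
python3 - <<'E'
from h import *
import cv2
p,s=tip();print(p,s["ft_force"])
b=bot.snapshot("side")[145:265,235:395]
cv2.imwrite("pics/m5.png",cv2.resize(b,(800,600),interpolation=cv2.INTER_CUBIC))
E
```

```text
time_s: 10.65
eef_pos: [0.4749, 0.1337, 0.1933]
orientation: [179.9, -0.1, 83.2]
ft_force: [-0.0, -0.8, -0.3]
gripper_width: -0.0001
finger_force: 0.0
[4.64903990e-05 1.03895482e-02 1.93317444e-01] [-0.00473487 -0.76062876 -0.25187794]
```

View pics/m5.png

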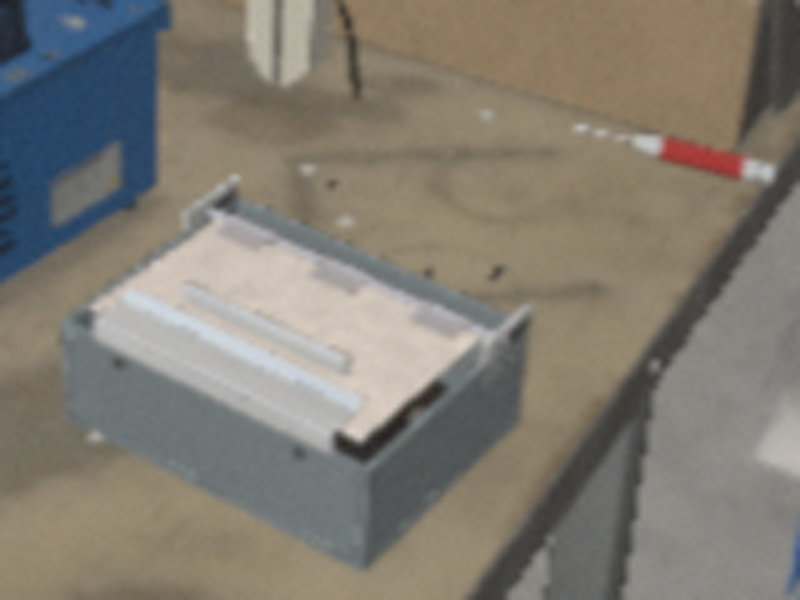

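The flap stays shut beneath the lip with the fingers clear; ridge ends at about (272,202) and (305,217). Check its shift numerically, then hand in.

```bash
python3 - <<'E'
from h import *
c,s=np.cos(YW),np.sin(YW)
for u in((272,202),(304.5,217)):
    d=ray("side",u,.072)-B;print(c*d[0]+s*d[1],-s*d[0]+c*d[1])
E
```

```text
0.04151388829971249 0.027907091691537635
-0.0476375409997599 0.027490747190660796
```

```bash
python3 -c "
from bench import bot
print(bot.job_done())"
```

```text
the job is handed in; nothing more can be done
None
```

The box is closed: the flap is folded down and pushed to its stop, its edge sits under the lip, and in the last picture it stayed shut with the fingers clear; handed in at about 10.7 s (the hand-in returned no verdict).

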